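# Seat a trimmer blade on its locating pin and clamp it

## Robot

A 7-joint arm with a two-finger parallel gripper is mounted at the origin on a cart in front of the work surface, level with it; the furniture and walls round the work are solid. World frame = base frame: x ahead of the robot, y to its left, z up, the work surface at z = 0. Lengths are in m, angles in degrees, forces in N, time in s.
With the tool pointing down it reaches from about 0.425 to 0.875 m from the base axis. Payload 4.7 kg.
Tool frame: the origin (TCP) lies on the centre line of the jaws, within the pads' length; the fingertips stand 11 mm ahead of it and the grasp point (between the pads) lies 8 mm behind it; z points along the fingers, y is the direction in which the jaws open and shut (so a half turn about z gives the same grasp; the last joint's range is limited). The gripper opens to 87 mm and grips with 3 to 60 N. Pads are 19 mm wide; open, the fingers measure 117 mm over their backs; the gripper's body (75 mm by 190 mm) begins 51 mm behind the grasp point.
Start: joints at [-73.677, 18.392, -4.016, 83.108, 1.295, 78.541, -3.26], TCP at [0.174, 0.626, 0.234] pointing down, gripper open.
Joint ranges: [-163.93, 163.93], [-17.29, 119.83], [-79.2, 71.16], [3.27, 140.29], [-89.18, 269.18], [5.43, 117.66], [-154.24, 154.24]. Speed limits (degrees/s): [147.25, 147.25, 180, 180, 180, 180, 180].

## Interface

Orientations are given as [roll, pitch, yaw] about the fixed x, y, z axes, in that order (R = Rz(yaw) Ry(pitch) Rx(roll)).
In Python, from cell import env gives the robot as it stands.
- The arm moves only by the tool servo_tool, never from a script. Its argument "moves" is text: rows parted by semicolons, each of 7 numbers parted by spaces: the shift along the tool's x, y, z as a fraction of full scale, then the turn, a rotation vector about the tool's x, y, z as a fraction of full scale, then the gripper's target within -1 to 1 (shut at 1, half-way at 0, fully open at -1). A call has 1 to 20 rows; each row shifts and turns the pose as measured when the row begins, along the tool's axes as they then stand; what a row does not reach is not made up. Full scale, the value 1, is 1000 mm for a shift and 0.5 rad for a turn. A row lasts 1/12 s, in which the tool goes at most 41.7 mm and 7.16 degrees, less where a joint would pass 70% of its speed; a pose out of reach is approached as far as the arm can. A call with a number of a shift or a turn outside -1 to 1 is refused whole. A call with a gripper value outside its range is refused whole. The fingers move at their own pace and stop on an object; "squeeze" is the grip in N (left out, the last holds). Time passes only in rows, so rows that do not move let the fingers close. It gives the time, the measured TCP pose, the force and the opening at its end, in the units of the state.
- env.get_obs(): the state, without advancing time (a new reading comes with each control period).
- env.read_camera(name): name is "scene" or "side" or "wrist"; returns a dict with "img" (400x640x3 uint8, red, green, blue), "range_z" (400x640 float32, m along the optical axis (not along the pixel's ray), 0 where there is no reading), "mtx" (3x3 intrinsics, pixels), "T" (4x4, takes a point from camera to world coordinates); the wrist camera has in their place "hand_eye" (4x4, takes a point from camera to tool coordinates, whose origin is the TCP and whose axes are the flange's). Camera axes: x right, y up, looking along -z (the intrinsics and any distortion apply to the point x, -y, -z); pixel columns grow to the right and rows downward; lengths in m; the calibration is good to about 2 mm. A picture is of the moment at which its call begins: read the wrist's pose just before it.
- env.sign_off(): hands the job in, once; it reports no verdict.
The state is a dict: "time_s": time; "qpos": joint angles; "joint_velocities": joint speeds; "effort": joint torques, N m; "tool_pos": TCP position; "tool_rot": TCP orientation; "force": force on the tool from outside, world axes, zero at the start; "wrist_torque": the same for the moment, N m; "grip_width": finger opening in m.
Only numpy, scipy, OpenCV 4.12 (cv2) and the standard library are available. Lean on these libraries where they do the work, as an engineer would, in place of code of your own. Each camera call takes 0.05 s, during which the arm holds its last target.

## Task

Fit the loose trimmer blade into its holder: lay it flat on the bed with the notch over the locating pin and its back edge flush against the fence, then swing the clamp over it all the way to its stop and let go. The pin can be set anywhere along its slot, so feel for it gently, never forcing the blade, and leave the other things on the desk where they are.

Things in the scene. Friction and masses are not known exactly. Their poses are not given: they have to be found in the camera images.
- blade_center (a point): Flat steel blade lying on the desk: 34 (x) x 120 (y) x 4 mm thick, about 0.09 kg, with an upright black grip on its middle: 12 mm thick (x), 40 mm long (y), top 34 mm above the blade's underside; a 20x40 mm flange at its root ends 6 mm above the underside. This point: blade's centre, on the grip's mid-plane, 17 mm above the underside. +x to the back edge, z up.
- blade_notch (a point): Mouth of the single notch in the blade's back edge, at the middle of its length (17 mm in +x from blade_center, 2 mm above the underside). The notch is 9 mm wide, 8 mm deep, its mouth corners rounded 2 mm. The opposite long edge is the bevelled cutting edge.
- holder: Blade holder, fixed: bed plate, x -55 to +35, y -78 to +78 mm, its flat top 26 mm above the desk, with a fence along its far side. A seated blade has its back edge flush on the fence: blade_center at x=+3 mm, 43 mm above the desk, axes parallel. Origin: at desk level, middle of the bed; +x towards the fence, +y along it, z up.
- fence: Dark steel fence strip bolted along the far side of the holder, with the locating pin in it; same origin and axes as the holder. Its face towards the bed is at x=+20 mm, its top 32 mm above the desk, length 156 mm.
- pin_slot (a point): Middle of the pin's slot, at bed height (holder x=+16.5, y=0). The pin, square steel, 6x6 mm, top 34 mm above the desk (8 mm above the bed), stands in front of the fence and is locked fast anywhere from -13 to +13 mm along the holder's y from here, not measured; a small tab runs back from it over the fence. Off the notch, it stops the blade 6.5 mm short of the fence.
- clamp (a joint): Clamp angle. L-shaped steel turn button: at 0 (start -0.25 to 0.1) it is open, its nose (48 mm long) pointing to the holder's -y and its handle arm to -x. It turns counter-clockwise seen from above to a stop at 1.57, where the nose points to +x, over the blade's end, 1.5 mm above the plate. Friction about 0.05 N m (1.5 N at the knob); stays where left.
- clamp_knob (a point): Middle of the clamp's black upright round knob, 11 mm diameter, standing free from 36.5 to 59.5 mm above the desk (this point at 48.5 mm), 34 mm from the pivot; it moves on an arc with the clamp.
- clamp_hinge (a point): A point on the clamp's vertical pivot axis (holder x=-40, y=-42 mm), 31.5 mm above the desk.
- stapler: red and black office stapler, 34x144x44 mm, lying in front of the work; origin under its middle; bystander
- lead_box: flat black box, 50x74x16 mm, between blade and holder near the robot; origin under its middle; bystander
- spice_jar: little glass jar with a dark lid, 55 mm wide, 57 mm tall, left behind the holder; origin under its middle; bystander
- date_stamp: black block stamp, 52x88x46 mm, behind the holder; origin under its middle; bystander

How it is judged (in metres and radians):
On the way:
1. blade seated flat on the bed, notch over the pin, back edge on the fence, while the clamp is still open (x of blade_center in the frame of holder between 0.001 and 0.005 m and y of blade_center in the frame of holder between -0.016 and 0.016 m and z of blade_center in the frame of holder between 0.041 and 0.045 m and angle between the x axis of blade_center and the x axis of holder, either way round below 0.06 rad and angle between blade_center's own z axis and vertical below 0.06 rad and value of joint clamp below 0.5 rad), for 0.2 s.
At the end, for the whole second after the job is handed in: The blade rests flat on the bed (height within 2 mm), its back edge within 2 mm of flush with the fence (possible only with the notch over the pin), parallel to it within 0.06 rad, and centred within 16 mm of the holder's middle along the fence; the clamp is at its stop (above 1.42 rad) (x of blade_center in the frame of holder between 0.001 and 0.005 m and y of blade_center in the frame of holder between -0.016 and 0.016 m and z of blade_center in the frame of holder between 0.041 and 0.045 m and angle between the x axis of blade_center and the x axis of holder, either way round below 0.06 rad and angle between blade_center's own z axis and vertical below 0.06 rad and value of joint clamp above 1.42 rad and linear speed of blade below 0.01 m/s); the robot touches nothing.
It fails at once if the blade is forced against the pin or the fence (over 18 N) (contact force between blade and fence above 18 N).
It fails at once if the stapler is displaced by more than 25 mm (distance of stapler from where it was at the start of the episode above 0.025 m).
It fails at once if the lead box is displaced by more than 25 mm (distance of lead_box from where it was at the start of the episode above 0.025 m).
It fails at once if the spice jar is displaced by more than 25 mm (distance of spice_jar from where it was at the start of the episode above 0.025 m).
It fails at once if the date stamp is displaced by more than 25 mm (distance of date_stamp from where it was at the start of the episode above 0.025 m).
It also fails if it takes over 70 s, if anything falls off the work surface, if the arm or the gripper's body presses on something with over 40 N, if the wrist force passes 120 N, or if a joint passes its speed limit or range.

## Working session

There is one attempt and no reset: what is moved stays moved. The work goes in short steps, Python scripts to look and compute and a tool call to move; the robot and the scene stay as the last step left them, time stands still between calls to the robot, and variables do not carry over. Pictures are saved under pics/ and viewed, and the job is handed in when it is done.

Besides the shell and the picture viewer there is one more tool, called after "Emit:" as name(argument=value, ...), one argument or row to a line, values as JSON. servo_tool: Moves the arm, as the interface text tells. Its arguments: {"type":"object","properties":{"moves":{"type":"string"},"squeeze":{"type":"number"}},"required":["moves"]}

```bash
mkdir -p pics; ls; python3 - <<'E'
from cell import env
import cv2,numpy as np
o=env.get_obs(); print(o)
for n in("scene","side","wrist"):
    c=env.read_camera(n); cv2.imwrite(f"pics/{n}0.png",c["img"][:,:,::-1]); np.savez(f"{n}0.npz",**c)
    print(n,c["mtx"],c.get("T",c.get("hand_eye")), [k for k in c])
E
```

```text
pics
{'time_s': 0.0, 'qpos': array([-73.67790634,  18.43913755,  -4.01489248,  83.17335993,
         1.29565912,  78.54151768,  -3.26023595]), 'joint_velocities': array([-0.08234665, -0.03005577,  0.00195958,  0.03767449,  0.12058124,
       -0.09534254,  0.0024046 ]), 'effort': array([-2.83140635e-04, -4.91278768e+01, -4.03975379e-01, -3.12532032e+01,
       -6.38216198e-02,  4.38560452e-02,  1.75396112e-04]), 'tool_pos': array([0.1737786 , 0.62579414, 0.23247405]), 'tool_rot': array([-1.79891261e+02,  6.57026484e-03,  1.64486917e+02]), 'force': array([ 0.64458671, -0.16061095,  0.69749967]), 'wrist_torque': array([ 0.05125124, -0.01333419,  0.00055698]), 'grip_width': 0.0871929586558326}
scene [[515.66266074   0.         323.98174307]
 [  0.         515.66266074 196.13968636]
 [  0.           0.           1.        ]] [[ 0.79014694  0.32596343 -0.51905266 -0.13173302]
 [-0.61291553  0.41809023 -0.6704738  -0.69632024]
 [-0.00153909  0.84790825  0.53014076  0.75052781]
 [ 0.          0.          0.          1.        ]] ['img', 'range_z', 'mtx', 'T']
side [[485.24542469   0.         322.39806972]
 [  0.         485.24542469 201.59448658]
 [  0.           0.           1.        ]] [[ 0.98691374  0.06030199 -0.14954913  0.36758959]
 [-0.16123937  0.37923752 -0.91114256 -0.812115  ]
 [ 0.00177094  0.92333232  0.38399778  0.4738584 ]
 [ 0.          0.          0.          1.        ]] ['img', 'range_z', 'mtx', 'T']
wrist [[333.27949427   0.         318.24415084]
 [  0.         333.27949427 204.2494392 ]
 [  0.           0.           1.        ]] [[ 5.01952526e-04  9.60545375e-01  2.78122869e-01  7.60131960e-02]
 [ 9.99999803e-01 -5.87057664e-04  2.22718460e-04  1.25343471e-03]
 [ 3.77205348e-04  2.78122702e-01 -9.60545481e-01 -1.51404316e-01]
 [ 0.00000000e+00  0.00000000e+00  0.00000000e+00  1.00000000e+00]] ['img', 'range_z', 'mtx', 'hand_eye']
```

View pics/scene0.png

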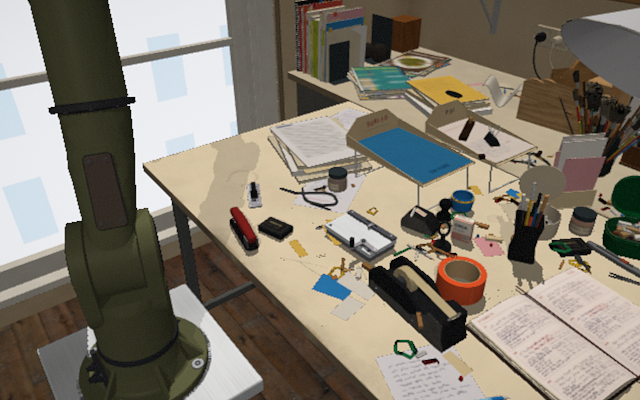

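View pics/side0.png

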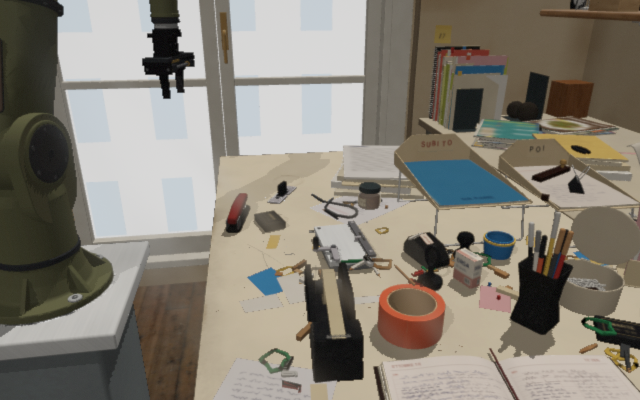

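View pics/wrist0.png

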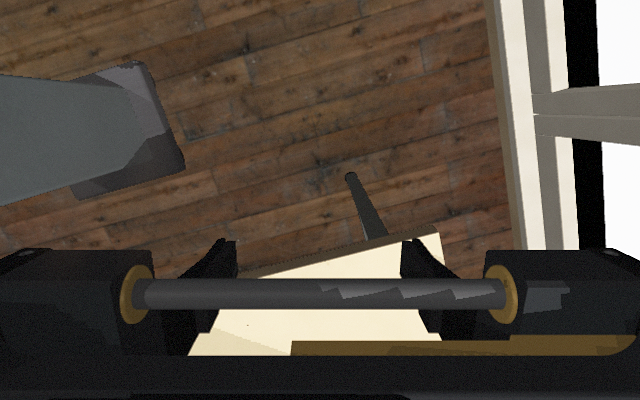

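The scene view shows the blade at about (254,195), the stapler at (243,228), the lead box at (275,227), the holder at (360,235) and the jar at (338,180). In the side view the blade is at (282,192) and the holder at (345,245). The wrist camera isn't over the work yet. Next I'll zoom in and use depth.

```bash
cat > h.py <<'E'
import numpy as np,cv2
def cloud(c,T=None):
    T=c["T"] if T is None else T
    z=c["range_z"];h,w=z.shape;m=c["mtx"]
    u,v=np.meshgrid(np.arange(w),np.arange(h))
    X=(u-m[0,2])/m[0,0]*z; Y=(v-m[1,2])/m[1,1]*z
    P=np.stack([X,-Y,-z],-1)@T[:3,:3].T+T[:3,3]
    P[z<=0]=np.nan
    return P
def ray(c,u,v,z,T=None):
    T=c["T"] if T is None else T
    m=c["mtx"]
    d=T[:3,:3]@np.array([(u-m[0,2])/m[0,0],-(v-m[1,2])/m[1,1],-1])
    return T[:3,3]+d*(z-T[2,3])/d[2]
E
python3 - <<'E'
import numpy as np,cv2
from h import *
s=np.load("scene0.npz");d=np.load("side0.npz")
a=cv2.resize(s["img"][150:280,220:420],None,fx=4,fy=4,interpolation=cv2.INTER_CUBIC);cv2.imwrite("pics/a.png",a[:,:,::-1])
a=cv2.resize(d["img"][160:290,200:400],None,fx=4,fy=4,interpolation=cv2.INTER_CUBIC);cv2.imwrite("pics/b.png",a[:,:,::-1])
P=cloud(s)
for n,(u,v) in dict(blade=(254,190),bl2=(254,200),stap=(243,228),lead=(275,227),hold=(360,235),jar=(338,175),stamp=(420,215)).items(): print(n,P[v,u].round(3))
E
```

```text
blade [0.446 0.358 0.028]
bl2 [0.437 0.346 0.006]
stap [0.324 0.205 0.043]
lead [0.403 0.19  0.019]
hold [0.538 0.03  0.026]
jar [0.648 0.249 0.053]
stamp [ 0.698 -0.01   0.039]
```

View pics/a.png

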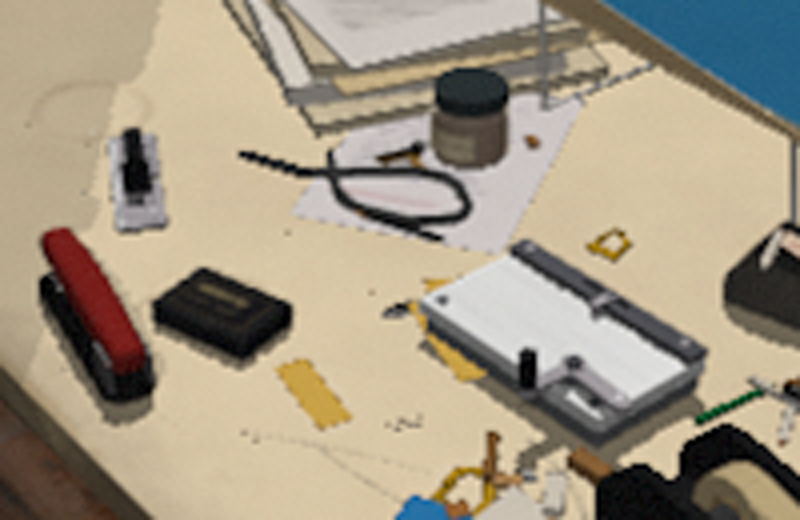

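View pics/b.png

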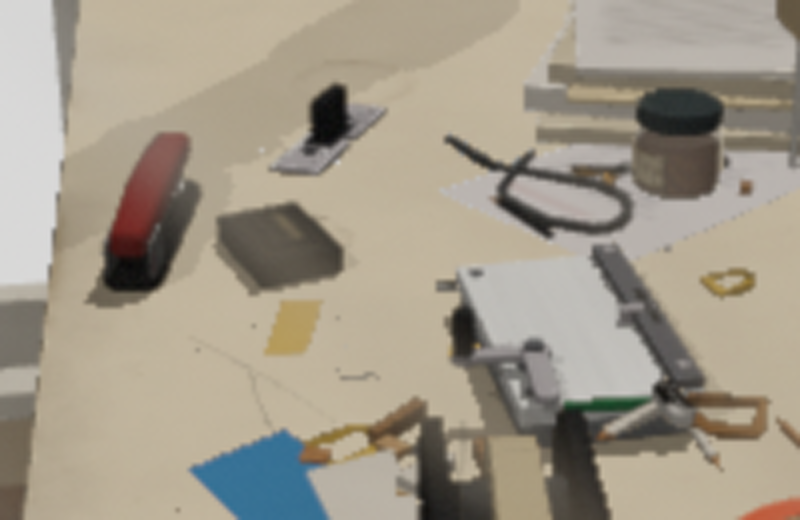

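```bash
python3 - <<'E'
import numpy as np
from h import *
s=np.load("scene0.npz");d=np.load("side0.npz")
def sz(u,v):return 220+u/4,150+v/4
def dz(u,v):return 200+u/4,160+v/4
for p in [(108,140),(155,133),(118,230),(167,222)]: print("scene blade",ray(s,*sz(*p),.004)[:2].round(3))
for p in [(388,108),(352,103),(310,172),(272,165)]: print("side blade",ray(d,*dz(*p),.004)[:2].round(3))
for p in [(513,240),(705,352),(420,297),(598,432)]: print("scene holder",ray(s,*sz(*p),.026 if p[0]!=513 and p[0]!=705 else .032)[:2].round(3))
for p in [(593,248),(460,268)]: print("side holder",ray(d,*dz(*p),.03)[:2].round(3))
print("fence pin tab", ray(s,*sz(600,297),.034), ray(d,*dz(632,310),.034))
print("knob top",ray(s,*sz(528,352),.0595), ray(d,*dz(463,312),.0595))
print("pivot",ray(s,*sz(573,362),.034), ray(d,*dz(535,346),.034))
E
```

```text
scene blade [0.464 0.429]
scene blade [0.495 0.417]
scene blade [0.41  0.324]
scene blade [0.44  0.312]
side blade [0.499 0.416]
side blade [0.476 0.429]
side blade [0.438 0.311]
side blade [0.415 0.327]
scene holder [0.58  0.123]
scene holder [ 0.592 -0.036]
scene holder [0.5   0.116]
scene holder [ 0.498 -0.047]
side holder [0.577 0.119]
side holder [0.502 0.105]
fence pin tab [0.57894921 0.0406968  0.034     ] [0.57915448 0.03537747 0.034     ]
knob top [ 4.86009118e-01 -4.75172549e-04  5.95000000e-02] [ 0.48779767 -0.00322572  0.0595    ]
pivot [0.52300367 0.00195354 0.034     ] [0.52413156 0.00525803 0.034     ]
```

Emit:
servo_tool(
  moves="-0.034 -0.017 0.003 0 0 0.2 -1;-0.032 -0.0205 0.003 0 0 0 -1;-0.032 -0.0205 0.003 0 0 0 -1;-0.032 -0.0205 0.003 0 0 0 -1;-0.032 -0.0205 0.003 0 0 0 -1;-0.032 -0.0205 0.003 0 0 0 -1;-0.032 -0.0205 0.003 0 0 0 -1;-0.032 -0.0205 0.003 0 0 0 -1;-0.032 -0.0205 0.003 0 0 0 -1;-0.032 -0.0205 0.003 0 0 0 -1;0 0 0 0 0 0.25 -1;0 0 0 0 0 0.25 -1;0 0 0 0 0 0.25 -1;0 0 0 0 0 0.25 -1;0 0 0 0 0 0.25 -1;0 0 0 0 0 0.25 -1;0 0 0 0 0 0.25 -1;0 0 0 0 0 0.25 -1",
)

```text
time_s: 1.65
tool_pos: [0.4095, 0.304, 0.1934]
tool_rot: [-179.4, 0.2, 102.0]
force: [-0.9, -0.1, 0.4]
grip_width: 0.0869
```

Emit:
servo_tool(
  moves="0.028 0.028 0 0 0 0 -1;0.028 0.028 0 0 0 0 -1;0 0 0 0 0 0.25 -1;0 0 0 0 0 0.25 -1;0 0 0 0 0 0.25 -1;0 0 0 0 0 0.25 -1;0 0 0 0 0 0.25 -1;0 0 0 0 0 0.15 -1;0 0 0 0 0 0 -1",
)

```text
time_s: 2.4
tool_pos: [0.4506, 0.37, 0.1841]
tool_rot: [-179.5, 1.4, 60.7]
force: [0.3, -0.8, 0.7]
grip_width: 0.0872
```

```bash
cat >> h.py <<'E'
from scipy.spatial.transform import Rotation as Ro
def wristT(o,he):
    T=np.eye(4);T[:3,:3]=Ro.from_euler('xyz',o["tool_rot"],degrees=True).as_matrix();T[:3,3]=o["tool_pos"]
    return T@he
def snap(n,save):
    from cell import env
    o=env.get_obs();c=env.read_camera(n)
    c["T"]=c["T"] if "T" in c else wristT(o,c["hand_eye"])
    cv2.imwrite(f"pics/{save}.png",c["img"][:,:,::-1]);np.savez(save+".npz",tp=o["tool_pos"],tr=o["tool_rot"],**c)
    return o,c
E
python3 - <<'E'
from h import *
o,c=snap("wrist","w1");print(o["tool_pos"],o["tool_rot"],o["qpos"])
E
```

```text
[0.45064161 0.37001236 0.18407694] [-179.46806187    1.37997162   60.68486531] [-56.22329856  13.11175058  16.56019927  96.11220955  -3.89195686
  72.82158398 -68.14652004]
```

View pics/w1.png

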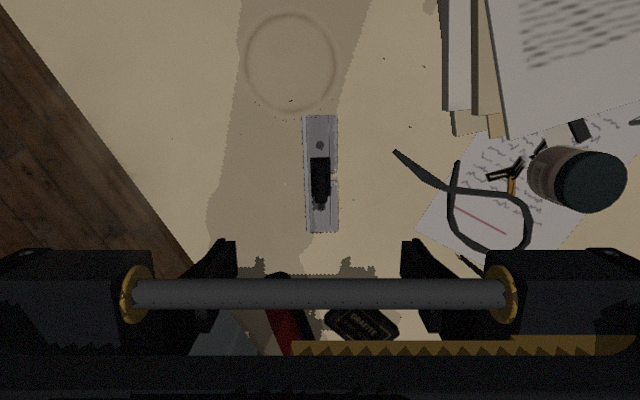

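The wrist view shows the blade upright in the picture, from (304,115) to (338,233), with its grip at about (320,180). I'll zoom in to find which side the notch is on.

```bash
python3 - <<'E'
from h import *
c=np.load("w1.npz");i=c["img"][100:245,270:370]
cv2.imwrite("pics/w1z.png",cv2.resize(i,None,fx=4,fy=4,interpolation=cv2.INTER_CUBIC)[:,:,::-1])
g=cv2.cvtColor(i,cv2.COLOR_RGB2HSV)
hsv=cv2.cvtColor(c["img"],cv2.COLOR_RGB2HSV)
print(hsv[130,320],hsv[220,310],hsv[130,290],hsv[130,350],hsv[200,290])
T=c["T"]
for p in [(304,115),(336,115),(306,233),(338,233)]: print(ray(c,*p,.004,T)[:2].round(4))
P=cloud(c,T); print(P[175:180:2,315:326:2,2].round(3), P[130,320],P[225,325],P[150,350])
E
```

```text
[ 0  8 94] [165  11  90] [ 19  61 130] [ 18  61 147] [ 17  64 136]
[0.4698 0.4354]
[0.4965 0.4205]
[0.4108 0.329 ]
[0.4406 0.3124]
[[0.033 0.034 0.034 0.034 0.034 0.033]
 [0.033 0.035 0.034 0.035 0.034 0.034]
 [0.033 0.035 0.035 0.034 0.034 0.035]] [0.47634395 0.41570898 0.00440299] [0.43299083 0.32734181 0.00460324] [ 4.92711467e-01  3.83625618e-01 -4.04258034e-04]
```

View pics/w1z.png

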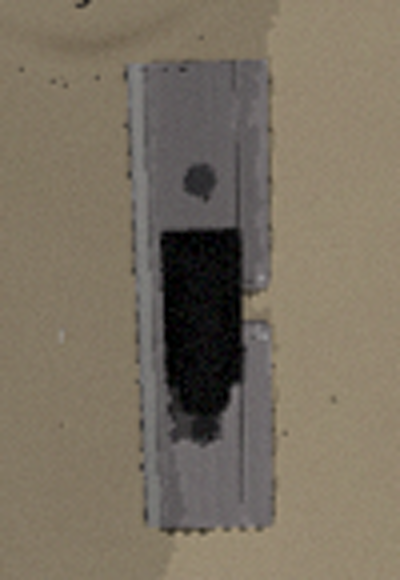

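The notch is on the right edge at (337,176), which is the tool's +y side, so no half turn is needed. Next I'll fit the rectangle.

```bash
cat >> h.py <<'E'
def blade_pose(c,roi,z=.004,smax=35):
    T=c["T"];u0,u1,v0,v1=roi
    hsv=cv2.cvtColor(c["img"],cv2.COLOR_RGB2HSV)[v0:v1,u0:u1]
    m=((hsv[...,1]<smax)|(hsv[...,2]<40)).astype(np.uint8)
    m=cv2.morphologyEx(m,cv2.MORPH_OPEN,np.ones((3,3)))
    cs,_=cv2.findContours(m,cv2.RETR_EXTERNAL,cv2.CHAIN_APPROX_NONE)
    k=max(cs,key=cv2.contourArea)[:,0,:]
    p=np.array([ray(c,a+u0,b+v0,z,T)[:2] for a,b in k])
    return cv2.minAreaRect((p*1000).astype(np.float32)),p
E
python3 - <<'E'
from h import *
c=dict(np.load("w1.npz"));r,p=blade_pose(c,(285,355,100,245));print(r)
n=ray(c,337.5,176.2,.004);print("notch",n)
P=cloud(c);sel=P[100:245,285:355].reshape(-1,3);g=sel[sel[:,2]>.028];print("grip top mean",g.mean(0),len(g))
print(cv2.minAreaRect((g[:,:2]*1000).astype(np.float32)))
E
```

```text
((454.194091796875, 375.5418701171875), (119.74344635009766, 33.64173889160156), 62.38023376464844)
notch [0.46943631 0.36714168 0.004     ]
grip top mean [0.45485417 0.37628839 0.03375622] 531
((454.5131530761719, 375.52239990234375), (39.321346282958984, 12.308268547058105), 60.93553924560547)
```

```bash
cat >> h.py <<'E'
def togo(pos,rpy):
    from cell import env
    o=env.get_obs();R=Ro.from_euler('xyz',o["tool_rot"],degrees=True);G=Ro.from_euler('xyz',rpy,degrees=True)
    print("pos",o["tool_pos"].round(4),"rot",o["tool_rot"].round(2),"F",o["force"].round(1),"w",round(o["grip_width"],4))
    print("shift",R.inv().apply(np.array(pos)-o["tool_pos"]).round(4),"turn",((R.inv()*G).as_rotvec()/.5).round(3))
E
python3 - <<'E'
from h import *
togo((.4545,.3757,.024),(180,0,62))
E
```

```text
pos [0.4506 0.37   0.184 ] rot [-179.46    1.39   60.88] F [0.1 0.2 0.5] w 0.0868
shift [0.0108 0.0022 0.1598] turn [-0.019  0.048 -0.039]
```

Emit:
servo_tool(
  moves="0.011 0.002 0.02 -0.02 0.05 -0.04 -1;0 0 0.03 0 0 0 -1;0 0 0.03 0 0 0 -1;0 0 0.02 0 0 0 -1;0 0 0 0 0 0 -1",
)

```text
time_s: 2.87
tool_pos: [0.4591, 0.3805, 0.0829]
tool_rot: [179.9, -0.5, 62.9]
force: [-0.4, -0.2, 0.5]
grip_width: 0.0872
```

```bash
python3 - <<'E'
from h import *
togo((.4545,.3757,.024),(180,0,62))
o,c=snap("wrist","w2")
E
```

```text
pos [0.4591 0.3805 0.0829] rot [179.87  -0.48  62.87] F [-0.4 -0.2  0.5] w 0.0872
shift [-0.0069 -0.002   0.0588] turn [ 0.004 -0.017  0.03 ]
```

View pics/w2.png

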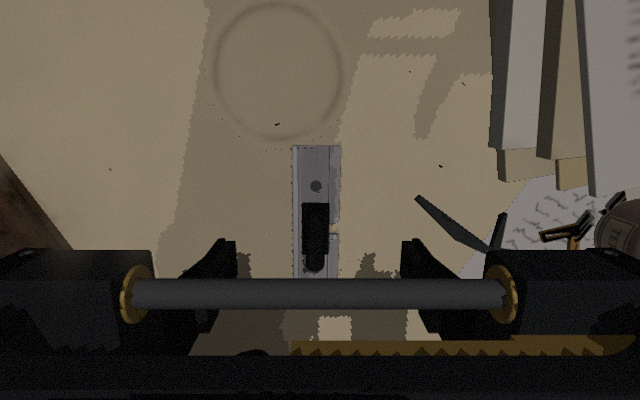

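The blade is centred between the jaws, with the grip at (315,240), so I'll lower onto it.

Emit:
servo_tool(
  moves="-0.005 -0.002 0.02 0 -0.02 0.03 -1;-0.002 0 0.02 0 0 0 -1;0 0 0.015 0 0 0 -1;0 0 0.004 0 0 0 -1;0 0 0 0 0 0 -1",
)

```text
time_s: 3.33
tool_pos: [0.4595, 0.3799, 0.0322]
tool_rot: [179.7, -0.7, 62.3]
force: [0.0, 0.3, 0.3]
grip_width: 0.0869
```

```bash
python3 - <<'E'
from h import *
togo((.4545,.3757,.024),(180,0,62))
E
```

```text
pos [0.4595 0.3799 0.0322] rot [179.66  -0.67  62.32] F [0.  0.3 0.3] w 0.0869
shift [-0.0061 -0.0025  0.0081] turn [ 0.012 -0.023  0.011]
```

Emit:
servo_tool(
  moves="-0.006 -0.0025 0.006 0.01 -0.025 0.01 -1;-0.002 -0.001 0.003 0 -0.01 0 -1;0 0 0 0 0 0 -1",
)

```text
time_s: 3.58
tool_pos: [0.4544, 0.376, 0.0268]
tool_rot: [179.9, 0.1, 62.1]
force: [-0.6, -0.4, 0.4]
grip_width: 0.0868
```

```bash
python3 - <<'E'
from h import *
togo((.4545,.3757,.024),(180,0,62))
E
```

```text
pos [0.4544 0.376  0.0268] rot [1.7988e+02 9.0000e-02 6.2060e+01] F [-0.6 -0.4  0.4] w 0.0868
shift [-0.0002  0.0002  0.0028] turn [0.004 0.003 0.002]
```

Well aligned. I'll go down about 2.5 mm more and close.

Emit:
servo_tool(
  moves="0 0 0.003 0 0 0 -1;0 0 0 0 0 0 1;0 0 0 0 0 0 1;0 0 0 0 0 0 1;0 0 0 0 0 0 1;0 0 0 0 0 0 1;0 0 0 0 0 0 1;0 0 0 0 0 0 1;0 0 0 0 0 0 1",
  squeeze=25,
)

```text
time_s: 4.33
tool_pos: [0.4558, 0.3773, 0.0263]
tool_rot: [179.8, -0.2, 62.1]
force: [0.5, -0.3, -0.2]
grip_width: 0.0419
```

```bash
python3 - <<'E'
from h import *
togo((.4545,.3757,.024),(180,0,62))
E
```

```text
pos [0.4558 0.3773 0.0263] rot [ 1.7981e+02 -1.5000e-01  6.2090e+01] F [ 0.5 -0.3 -0.2] w 0.0419
shift [-0.002  -0.0004  0.0023] turn [ 0.007 -0.005  0.003]
```

Emit:
servo_tool(
  moves="-0.002 0 0.003 0 0 0 1;0 0 0 0 0 0 1;0 0 0 0 0 0 1;0 0 0 0 0 0 1;0 0 0 0 0 0 1;0 0 0 0 0 0 1;0 0 0 0 0 0 1;0 0 0 0 0 0 1",
)

```text
time_s: 5.0
tool_pos: [0.4546, 0.3752, 0.0227]
tool_rot: [179.8, -0.1, 62.1]
force: [0.0, 0.6, -0.0]
grip_width: 0.0122
```

Gripped at 12.2 mm. I'll lift, turn to yaw 90 and move to a viewpoint over the holder.

Emit:
servo_tool(
  moves="0 0 -0.01 0 0 0 1;0 0 -0.03 0 0 0 1;0 0 -0.035 0 0 0 1;0 0 -0.035 0 0 0 1;0 0 -0.03 0 0 -0.25 1;0 0 -0.03 0 0 -0.25 1;0 0 -0.03 0 0 -0.25 1;0 0 -0.03 0 0 -0.22 1;-0.03 0.008 0 0 0 0 1;-0.035 0.008 0 0 0 0 1;-0.035 0.008 0 0 0 0 1;-0.035 0.008 0 0 0 0 1;-0.035 0.008 0 0 0 0 1;-0.035 0.008 0 0 0 0 1",
)

```text
time_s: 6.17
tool_pos: [0.5017, 0.1727, 0.272]
tool_rot: [179.7, -0.3, 92.0]
force: [1.0, 1.2, -1.7]
grip_width: 0.0119
```

```bash
python3 - <<'E'
from h import *
togo((.56,-.1,.25),(180,0,90))
E
```

```text
pos [0.5017 0.1727 0.272 ] rot [179.69  -0.29  92.04] F [ 1.   1.2 -1.7] w 0.0119
shift [-0.2747  0.0485  0.0209] turn [ 0.011 -0.01   0.071]
```

Emit:
servo_tool(
  moves="-0.035 0.007 0.003 0 0 0.03 1;-0.035 0.007 0.003 0 0 0.03 1;-0.035 0.007 0.003 0 0 0 1;-0.035 0.007 0.003 0 0 0 1;-0.035 0.007 0.003 0 0 0 1;-0.035 0.007 0.003 0 0 0 1;-0.03 0.007 0.003 0 0 0 1;-0.02 0 0 0 0 0 1;0 0 0 0 0 0 1;0 0 0 0 0 0 1",
)

```text
time_s: 7.0
tool_pos: [0.5515, -0.1133, 0.2566]
tool_rot: [179.2, -0.4, 89.2]
force: [-0.5, 0.8, -1.4]
grip_width: 0.0117
```

```bash
python3 - <<'E'
from h import *
togo((.56,-.1,.25),(180,0,90))
o,c=snap("wrist","w3")
E
```

```text
pos [ 0.5515 -0.1133  0.2566] rot [179.22  -0.37  89.23] F [-0.5  0.8 -1.4] w 0.0117
shift [0.0134 0.0083 0.0068] turn [ 0.027 -0.013 -0.027]
```

View pics/w3.png

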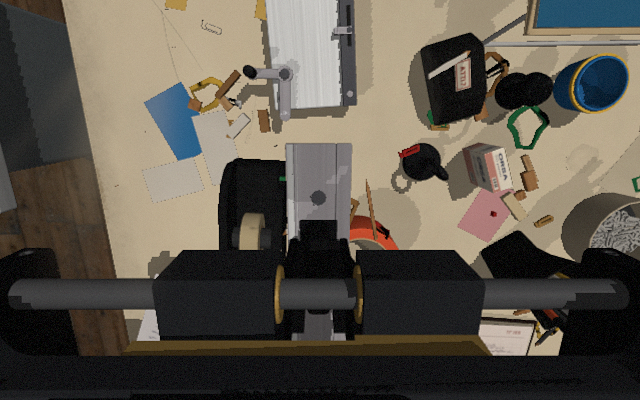

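The holder is partly cut off at the top of the view (end at row 110, pin tab at (340,30)), and the held blade is at the bottom. I'll shift +x by 35 mm.

Emit:
servo_tool(
  moves="0.02 0.005 0 0.02 -0.01 -0.03 1;0.02 0.005 0 0 0 0 1;0 0 0 0 0 0 1;0 0 0 0 0 0 1",
)

```text
time_s: 7.38
tool_pos: [0.5617, -0.0667, 0.2581]
tool_rot: [179.8, -0.2, 90.5]
force: [0.1, -0.4, -1.4]
grip_width: 0.0119
```

```bash
python3 - <<'E'
from h import *
togo((.56,-.1,.25),(180,0,90))
o,c=snap("wrist","w4")
i=c["img"][0:150,230:380]
cv2.imwrite("pics/w4z.png",cv2.resize(i,None,fx=4,fy=4,interpolation=cv2.INTER_CUBIC)[:,:,::-1])
E
```

```text
pos [ 0.5617 -0.0667  0.2581] rot [179.78  -0.18  90.47] F [ 0.1 -0.4 -1.4] w 0.0119
shift [-0.0333 -0.002   0.008 ] turn [ 0.008 -0.006  0.016]
```

View pics/w4z.png

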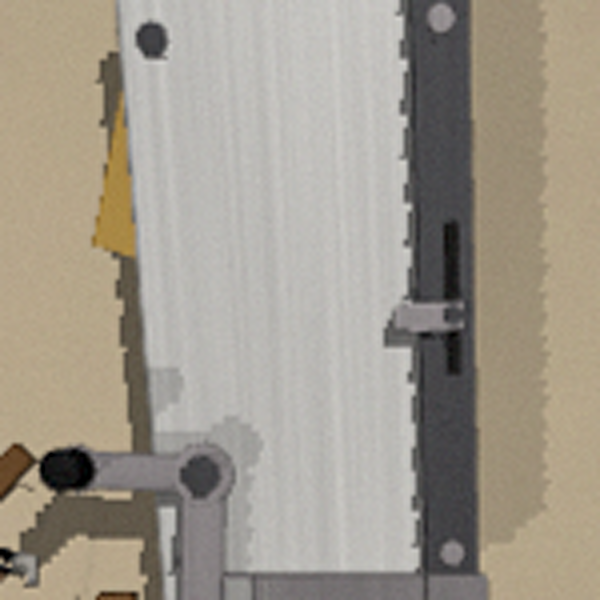

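```bash
python3 - <<'E'
from h import *
c=dict(np.load("w4.npz"))
f=lambda u,v,z:ray(c,230+(u+.5)/4-.5,(v+.5)/4-.5,z)[:2]
A,B=f(468,5,.032),f(479,570,.032);print("fence outer",A,B,"yaw",np.degrees(np.arctan2(*(A-B)[::-1]))-90)
A,B=f(404,40,.032),f(421,565,.032);print("fence inner top",A,B,np.degrees(np.arctan2(*(A-B)[::-1]))-90)
A,B=f(441,17,.032),f(452,553,.032);print("screws",A,B,(A+B)/2,np.degrees(np.arctan2(*(A-B)[::-1]))-90)
A,B=f(451,221,.032),f(455,375,.032);print("slot",A,B,(A+B)/2)
print("pin tip top corners",f(398,303,.034),f(398,331,.034), "tab end",f(462,316,.034))
print("fence end corner",f(485,574,.032))
print("pivot",f(202,475,.036)); k=f(66,468,.0595);print("knob",k)
A,B=f(120,5,.026),f(160,570,.026);print("bed left",A,B)
# white/dark boundary subpixel & depth
P=cloud(c)
for v in range(5,140,8):
    print(v,[ (round(P[v,u,0],4),round(P[v,u,2],4)) for u in range(329,350,2)][:3], P[v,300].round(4))
E
```

```text
fence outer [0.59006856 0.11459922] [ 0.59764557 -0.02535103] yaw 3.099007411936043
fence inner top [0.57415521 0.10662084] [ 0.58137848 -0.02410597] 3.162644864877663
screws [0.5833631  0.11186287] [ 0.58995185 -0.02073269] [0.58665747 0.04556509] 2.8447206722366047
slot [0.58723111 0.06460541] [0.58940101 0.02641285] [0.58831606 0.04550913]
pin tip top corners [0.57367101 0.0442409 ] [0.57379382 0.0372825 ] tab end [0.59066818 0.04117092]
fence end corner [ 0.59936488 -0.02644327]
pivot [ 5.21163901e-01 -1.38167140e-04]
knob [0.48919516 0.00194514]
bed left [0.50186551 0.11540474] [ 0.50756804 -0.02667166]
5 [(np.float64(0.5726), np.float64(0.0264)), (np.float64(0.5746), np.float64(0.0266)), (np.float64(0.5765), np.float64(0.0312))] [0.543  0.1121 0.0257]
13 [(np.float64(0.5728), np.float64(0.0235)), (np.float64(0.5749), np.float64(0.0247)), (np.float64(0.5766), np.float64(0.0321))] [0.5429 0.1048 0.0258]
21 [(np.float64(0.5729), np.float64(0.0264)), (np.float64(0.5749), np.float64(0.0271)), (np.float64(0.5768), np.float64(0.0317))] [0.5429 0.0974 0.0258]
29 [(np.float64(0.573), np
[... 1409 characters left out ...]
float64(0.0259)), (np.float64(0.5787), np.float64(0.026))] [0.5424 0.0183 0.0264]
109 [(np.float64(0.5744), np.float64(0.0271)), (np.float64(0.5766), np.float64(0.027)), (np.float64(0.5788), np.float64(0.0267))] [0.5424 0.0098 0.0273]
117 [(np.float64(0.5746), np.float64(0.0263)), (np.float64(0.5768), np.float64(0.0248)), (np.float64(0.579), np.float64(0.0265))] [0.5423 0.0013 0.0264]
125 [(np.float64(0.5748), np.float64(0.0247)), (np.float64(0.5769), np.float64(0.0272)), (np.float64(0.5792), np.float64(0.0271))] [ 0.5422 -0.0074  0.0261]
133 [(np.float64(0.5749), np.float64(0.0262)), (np.float64(0.5771), np.float64(0.0263)), (np.float64(0.5794), np.float64(0.026))] [ 0.5422 -0.0161  0.0281]
```

The zoomed view shows the fence from (402,0) to (420,570), the slot from row 221 to row 375, the pin and tab at (398–462,316), the pivot at (202,475) and the knob at (66,468). From that:
- Holder origin is about (0.558, 0.044), yaw about 3.1°. The computed pivot agrees with the measured one within 1 mm.
- The pin is at about holder y = -4 mm.

I'll bring the blade above the bed, short of the pin.

```bash
python3 - <<'E'
from h import *
togo((.5492,.0388,.11),(180,0,93.1))
E
```

```text
pos [ 0.5619 -0.0656  0.258 ] rot [179.78  -0.25  90.53] F [ 0.4  1.2 -1.3] w 0.0117
shift [ 0.1039 -0.0123  0.1484] turn [ 0.008 -0.009 -0.09 ]
```

Emit:
servo_tool(
  moves="0.022 -0.003 0.02 0.01 -0.01 -0.09 1;0.022 -0.003 0.025 0 0 0 1;0.022 -0.002 0.025 0 0 0 1;0.022 -0.002 0.025 0 0 0 1;0.016 0 0.025 0 0 0 1;0 0 0.02 0 0 0 1;0 0 0 0 0 0 1;0 0 0 0 0 0 1",
)

```text
time_s: 8.1
tool_pos: [0.5474, 0.0421, 0.1161]
tool_rot: [179.7, 0.1, 93.4]
force: [-0.7, -0.8, -1.2]
grip_width: 0.012
```

```bash
python3 - <<'E'
from h import *
togo((.5492,.0388,.075),(180,0,93.1))
E
```

```text
pos [0.5474 0.0421 0.1161] rot [1.7969e+02 8.0000e-02 9.3390e+01] F [-0.7 -0.8 -1.2] w 0.012
shift [-0.0034  0.0014  0.0411] turn [0.011 0.003 0.01 ]
```

Emit:
servo_tool(
  moves="-0.003 0.001 0.015 0.01 0 0.01 1;-0.001 0 0.015 0 0 0 1;0 0 0.015 0 0 0 1;0 0 0 0 0 0 1;0 0 0 0 0 0 1",
)

```text
time_s: 8.52
tool_pos: [0.5539, 0.0342, 0.0742]
tool_rot: [179.4, 0.1, 92.8]
force: [0.2, 0.5, -1.1]
grip_width: 0.0121
```

```bash
python3 - <<'E'
from h import *
togo((.5492,.0388,.049),(180,0,93.1))
o,c=snap("wrist","w5");o,s=snap("scene","s5")
cv2.imwrite("pics/s5z.png",cv2.resize(s["img"][180:280,310:430],None,fx=5,fy=5,interpolation=cv2.INTER_CUBIC)[:,:,::-1])
E
```

```text
pos [0.5539 0.0342 0.0742] rot [1.7943e+02 7.0000e-02 9.2800e+01] F [ 0.2  0.5 -1.1] w 0.0121
shift [ 0.0049 -0.0047  0.0251] turn [ 0.02   0.002 -0.01 ]
```

View pics/w5.png

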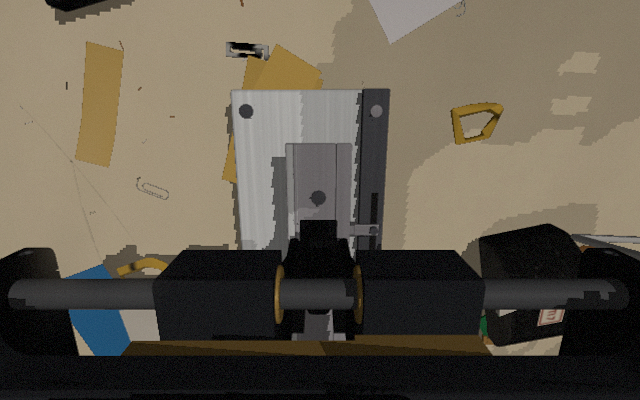

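View pics/s5z.png

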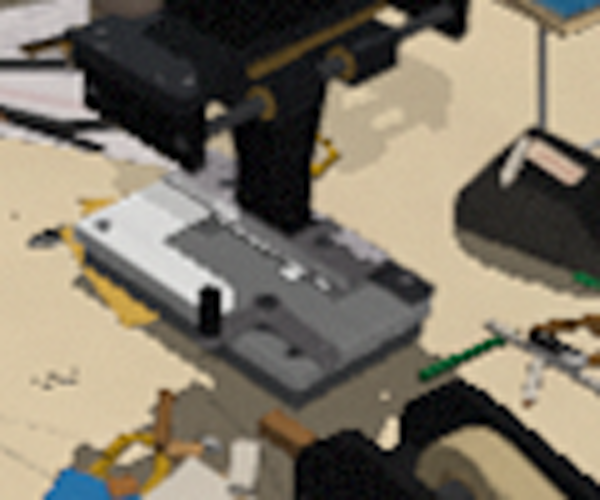

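The wrist view shows the blade's far end at row 143 (columns 286–352), parallel to the fence, and the pin tab at (365,230). I'll measure the blade and the tab in this one image.

```bash
python3 - <<'E'
from h import *
c=dict(np.load("w5.npz"))
i=c["img"][80:250,230:400]
cv2.imwrite("pics/w5z.png",cv2.resize(i,None,fx=4.5,fy=3.5,interpolation=cv2.INTER_CUBIC)[:,:,::-1])
T=c["tp"];print(T)
zt=T[2]-.0187
P=cloud(c);print("blade z",np.nanmedian(P[150:185,295:340,2]),zt)
E
```

```text
[0.55388214 0.03419756 0.07415656]
blade z 0.055582194413535485 0.05545656451995299
```

View pics/w5z.png

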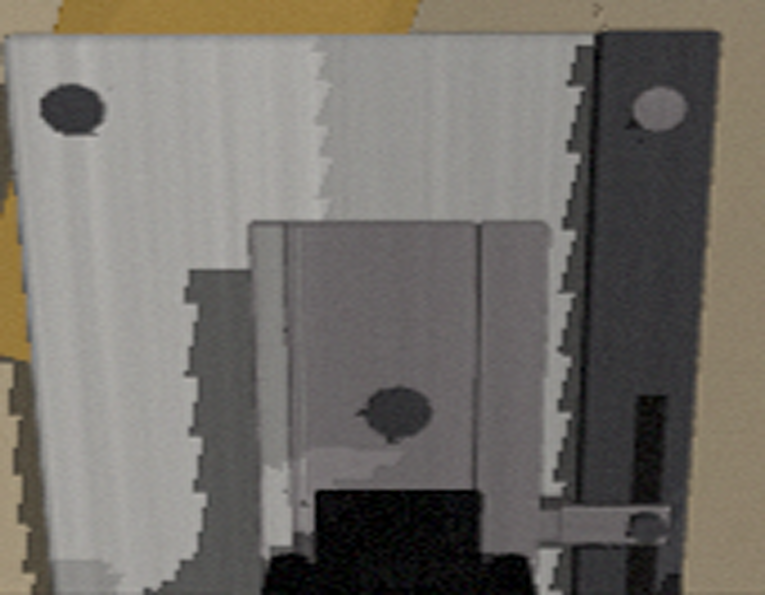

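```bash
python3 - <<'E'
from h import *
c=dict(np.load("w5.npz"))
f=lambda u,v,z:ray(c,230+(u+.5)/4.5-.5,80+(v+.5)/3.5-.5,z)[:2]
z=.0555
L,R=f(250,222,z),f(548,222,z);L2,R2=f(265,550,z),f(541,480,z);
print("blade end",L,R,(L+R)/2,"edge yaw",[np.degrees(np.arctan2(*(a-b)[::-1]))-90 for a,b in((L,L2),(R,R2))], "end yaw",np.degrees(np.arctan2(*(R-L)[::-1])))
A,B=f(720,35,.032),f(686,560,.032);print("fence out",A,B,np.degrees(np.arctan2(*(A-B)[::-1]))-90)
A,B=f(598,35,.032),f(577,560,.032);print("fence in",A,B,np.degrees(np.arctan2(*(A-B)[::-1]))-90)
A,B=f(6,35,.026),f(720,32,.032);print("bed end",A,B)
print("tab",f(668,506,.034),f(668,546,.034),f(570,506,.034),f(570,546,.034))
th=np.radians(3.1);x=np.array([np.cos(th),np.sin(th)]);y=np.array([-x[1],x[0]])
m=(L+R)/2
tab=(f(668,506,.034)+f(668,546,.034)+f(570,506,.034)+f(570,546,.034))/4
c0=m-.06*y
print("blade centre",c0,"y diff tab-centre",(tab-c0)@y, "x edge to fence in", (A-R)@x, "rel tcp",c0-c["tp"][:2])
E
```

```text
blade end [0.53514732 0.09358119] [0.5685005  0.09519847] [0.55182391 0.09438983] edge yaw [np.float64(3.3014286515192026), np.float64(3.2036959839840478)] end yaw 2.7760780637872267
fence out [0.58994851 0.12295027] [0.59493116 0.03430724] 3.217229070393401
fence in [0.57502045 0.12220509] [0.57978437 0.03361717] 3.078180512683673
bed end [0.50145215 0.11881887] [0.58989968 0.12339491]
tab [0.5909742  0.04507725] [0.5917185  0.03763541] [0.57768499 0.04446515] [0.57829206 0.03702196]
blade centre [0.55506864 0.03447763] y diff tab-centre 0.00496202771834437 x edge to fence in -0.06567286716297831 rel tcp [0.0011865  0.00028007]
```

Blade and fence are parallel within 0.2°. The pin lies 5 mm in +y of the notch, which agrees with the earlier measurement. I'll correct and lower in small steps.

Emit:
servo_tool(
  moves="0.005 -0.005 0 0.02 0 0 1;0 0 0 0 0 0 1;0 0 0 0 0 0 1",
)

```text
time_s: 8.87
tool_pos: [0.5499, 0.0394, 0.077]
tool_rot: [179.8, -0.0, 92.8]
force: [0.2, 0.6, -0.8]
grip_width: 0.0118
```

```bash
python3 - <<'E'
from h import *
togo((.5492,.0388,.049),(180,0,93))
E
```

```text
pos [0.5499 0.0394 0.077 ] rot [ 1.7982e+02 -1.0000e-02  9.2760e+01] F [ 0.2  0.6 -0.8] w 0.0118
shift [-0.0006 -0.0008  0.028 ] turn [ 0.006 -0.    -0.008]
```

Emit:
servo_tool(
  moves="-0.001 -0.001 0.006 0 0 -0.01 1;-0.0005 -0.001 0.006 0 0 0 1;0 -0.001 0.006 0 0 0 1;0 -0.001 0.004 0 0 0 1;0 0 0 0 0 0 1;0 0 0 0 0 0 1",
)

```text
time_s: 9.37
tool_pos: [0.5458, 0.0381, 0.0533]
tool_rot: [179.8, -0.0, 93.1]
force: [0.8, -0.1, -0.8]
grip_width: 0.0118
```

```bash
python3 - <<'E'
from h import *
togo((.5492,.0388,.049),(180,0,93))
E
```

```text
pos [0.5458 0.0381 0.0533] rot [ 1.7976e+02 -4.0000e-02  9.3140e+01] F [ 0.8 -0.1 -0.8] w 0.0118
shift [0.0005 0.0034 0.0043] turn [ 0.008 -0.001  0.005]
```

Emit:
servo_tool(
  moves="0.001 0.001 0.002 0.008 0 0 1;0 0.001 0.0015 0 0 0 1;0 0 0.001 0 0 0 1;0 0 0 0 0 0 1;0 0 0 0 0 0 1",
)

```text
time_s: 9.78
tool_pos: [0.5485, 0.0393, 0.0489]
tool_rot: [180.0, -0.0, 93.1]
force: [-0.7, 0.6, -1.6]
grip_width: 0.0119
```

```bash
python3 - <<'E'
from h import *
togo((.5492,.0388,.049),(180,0,93))
E
```

```text
pos [0.5485 0.0393 0.0489] rot [ 1.7998e+02 -3.0000e-02  9.3140e+01] F [-0.7  0.6 -1.6] w 0.0119
shift [-0.0005  0.0007 -0.0001] turn [ 0.001 -0.001  0.005]
```

Emit:
servo_tool(
  moves="-0.0005 0 0.001 0 0 0 1;0 0 0.001 0 0 0 1;0 0 0 0 0 0 1;0 0 0 0 0 0 1",
)

```text
time_s: 10.12
tool_pos: [0.5491, 0.0392, 0.0492]
tool_rot: [179.9, -0.1, 93.1]
force: [0.4, -0.5, -1.1]
grip_width: 0.012
```

Emit:
servo_tool(
  moves="0 0 0.002 0 0 0 1;0 0 0.001 0 0 0 1",
)

```text
time_s: 10.28
tool_pos: [0.5494, 0.0393, 0.0487]
tool_rot: [180.0, -0.2, 93.1]
force: [-4.5, -0.5, 7.7]
grip_width: 0.012
```

Emit:
servo_tool(
  moves="0 0 0 0 0 0 1;0 0 0 0 0 0 1",
)

```text
time_s: 10.45
tool_pos: [0.5496, 0.0393, 0.0489]
tool_rot: [179.9, -0.2, 93.1]
force: [0.8, -0.5, -0.5]
grip_width: 0.0117
```

```bash
python3 - <<'E'
from h import *
togo((.5492,.0388,.049),(180,0,93))
o,c=snap("wrist","w6");o,s=snap("side","d6")
i=c["img"][80:250,230:400]
cv2.imwrite("pics/w6z.png",cv2.resize(i,None,fx=4.5,fy=3.5,interpolation=cv2.INTER_CUBIC)[:,:,::-1])
cv2.imwrite("pics/d6z.png",cv2.resize(s["img"][200:280,290:410],None,fx=6,fy=6,interpolation=cv2.INTER_CUBIC)[:,:,::-1])
E
```

```text
pos [0.5496 0.0393 0.0489] rot [179.92  -0.22  93.14] F [ 0.8 -0.5 -0.5] w 0.0117
shift [-0.0004 -0.0005 -0.0001] turn [ 0.003 -0.008  0.005]
```

View pics/w6z.png

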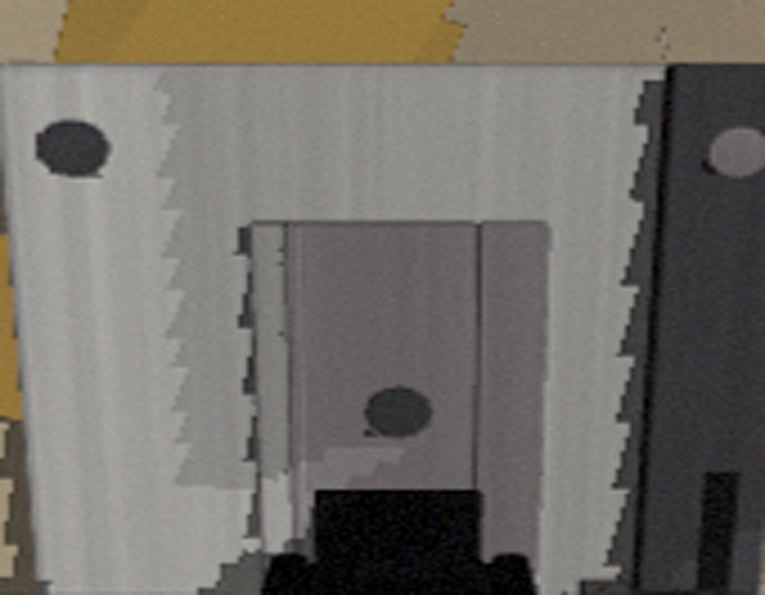

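View pics/d6z.png

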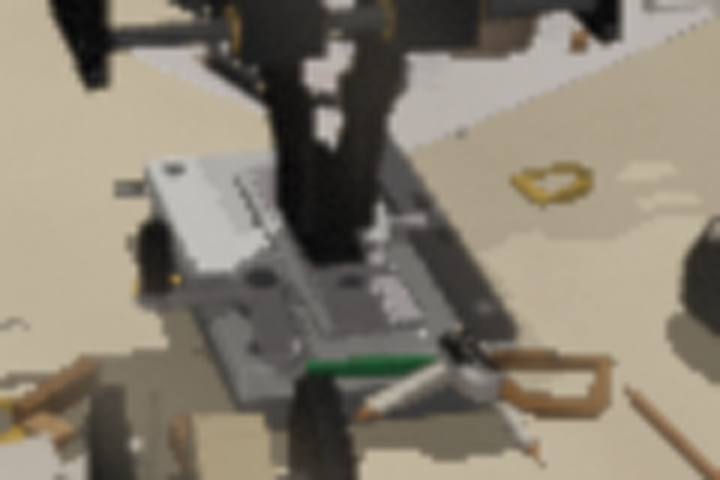

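Blade flat on the bed, parallel, about 12 mm short of the fence. I'll check the y position against the bed end and slot, then slide it gently.

```bash
python3 - <<'E'
from h import *
c=dict(np.load("w6.npz"))
f=lambda u,v,z:ray(c,230+(u+.5)/4.5-.5,80+(v+.5)/3.5-.5,z)[:2]
th=np.radians(3.1);x=np.array([np.cos(th),np.sin(th)]);y=np.array([-x[1],x[0]])
L,R=f(250,222,.030),f(548,222,.030);m=(L+R)/2
E=f(300,65,.026);S=f(722,473,.032)
A=f(658,222,.032)
print("blade hy via bed end",78+((m-E)@y)*1000-60, "via slot end", ((m-S)@y)*1000-60,"slot end - bed end",((S-E)@y)*1000, "gap",(A-R)@x*1000, "centre",m-.06*y, c["tp"])
c5=dict(np.load("w5.npz"));f5=lambda u,v,z:ray(c5,230+(u+.5)/4.5-.5,80+(v+.5)/3.5-.5,z)[:2]
print("w5 slot end - tab centre",(f5(650,396,.032)-f5(648,526,.034))@y*1000, "bed end - tab",(f5(300,35,.026)-f5(648,526,.034))@y*1000)
E
```

```text
blade hy via bed end -3.737587124724783 via slot end -22.600175461855578 slot end - bed end -59.137411662869205 gap 12.025131519231614 centre [0.55030588 0.03956056] [0.54964675 0.03926607 0.04891023]
w5 slot end - tab centre 22.981277343701034 bed end - tab 82.01279980223742
```

Emit:
servo_tool(
  moves="0 0.0015 0 0 0 0 1;0 0.0015 0 0 0 0 1;0 0.001 0 0 0 0 1;0 0 0 0 0 0 1",
)

```text
time_s: 10.88
tool_pos: [0.5533, 0.0395, 0.0487]
tool_rot: [-180.0, -0.2, 93.2]
force: [-0.5, 0.1, 1.6]
grip_width: 0.0117
```

```bash
python3 - <<'E'
from h import *
togo((.5612,.0392,.049),(180,0,93.1))
E
```

```text
pos [0.5533 0.0395 0.0487] rot [-179.96   -0.21   93.16] F [-0.5  0.1  1.6] w 0.0117
shift [-0.0007  0.0079 -0.0003] turn [-0.001 -0.007  0.002]
```

Emit:
servo_tool(
  moves="-0.0005 0.0015 0 0 0 0 1;0 0.001 0 0 0 0 1;0 0.001 0 0 0 0 1",
)

```text
time_s: 11.13
tool_pos: [0.5569, 0.0393, 0.0487]
tool_rot: [-179.9, -0.2, 93.2]
force: [-1.8, 0.2, 2.0]
grip_width: 0.0118
```

Emit:
servo_tool(
  moves="0 0.001 0 0 0 0 1;0 0.001 0 0 0 0 1",
)

```text
time_s: 11.3
tool_pos: [0.5592, 0.0394, 0.0487]
tool_rot: [-179.9, -0.2, 93.2]
force: [-1.1, 0.1, 2.5]
grip_width: 0.0119
```

The blade is already past the 6.5 mm pin stop with low force, so the notch is on the pin.

Emit:
servo_tool(
  moves="0 0.001 0 0 0 0 1;0 0.0005 0 0 0 0 1",
)

```text
time_s: 11.47
tool_pos: [0.561, 0.0394, 0.0487]
tool_rot: [-179.9, -0.2, 93.2]
force: [-1.6, 0.3, 2.6]
grip_width: 0.0121
```

Emit:
servo_tool(
  moves="0 0.0007 0 0 0 0 1;0 0.0003 0 0 0 0 1",
)

```text
time_s: 11.63
tool_pos: [0.5616, 0.0395, 0.0487]
tool_rot: [-179.9, -0.2, 93.2]
force: [-2.5, -0.3, 4.2]
grip_width: 0.0118
```

Emit:
servo_tool(
  moves="0 0.0007 -0.0003 0 0 0 1;0 0.0003 0 0 0 0 1",
)

```text
time_s: 11.8
tool_pos: [0.5617, 0.0395, 0.0487]
tool_rot: [-179.7, -0.2, 93.1]
force: [-3.5, 0.0, 5.5]
grip_width: 0.0121
```

```bash
python3 - <<'E'
from h import *
o,c=snap("wrist","w7");print(o["force"],o["tool_pos"])
i=c["img"][80:250,230:400]
cv2.imwrite("pics/w7z.png",cv2.resize(i,None,fx=4.5,fy=3.5,interpolation=cv2.INTER_CUBIC)[:,:,::-1])
E
```

```text
[-3.47039575  0.04372327  5.50573666] [0.56173152 0.03952751 0.04872804]
```

View pics/w7z.png

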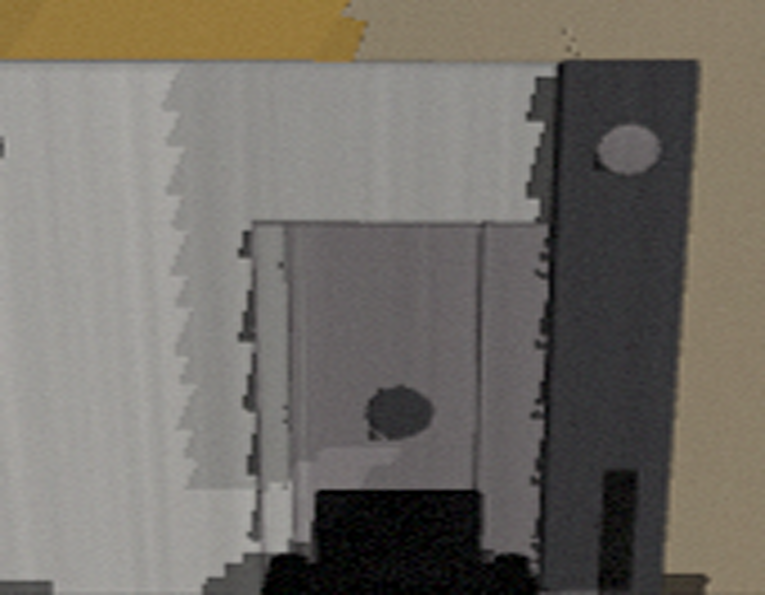

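The blade edge is flush along the fence (column ~548), with about 3.5 N on it. I'll ease off and release.

Emit:
servo_tool(
  moves="0 0 -0.0005 0 0 0 1;0 0 0 0 0 0 0.3;0 0 0 0 0 0 0.3;0 0 0 0 0 0 0.3;0 0 0 0 0 0 0.3;0 0 0 0 0 0 0.3;0 0 0 0 0 0 0.3",
)

```text
time_s: 12.43
tool_pos: [0.5641, 0.0396, 0.0489]
tool_rot: [179.9, -0.2, 93.2]
force: [0.3, -0.3, 0.0]
grip_width: 0.0299
```

Released. I'll lift and back off towards -y to see the holder and clamp.

Emit:
servo_tool(
  moves="0 -0.002 -0.01 0 0 0 0.3;0 0 -0.025 0 0 0 0.3;0 0 -0.035 0 0 0 0.3;0 0 -0.035 0 0 0 0.3;-0.025 0 -0.03 0 0 0 0.3;-0.025 0 -0.02 0 0 0 1;-0.02 -0.02 0 0 0 0 1;-0.02 -0.02 0 0 0 0 1;0 0 0 0 0 0 1;0 0 0 0 0 0 1",
)

```text
time_s: 13.27
tool_pos: [0.5255, -0.0573, 0.2183]
tool_rot: [179.6, -0.1, 93.2]
force: [0.5, 0.6, 0.1]
grip_width: 0.0053
```

```bash
python3 - <<'E'
from h import *
o,c=snap("wrist","w8");print(o["force"],o["tool_pos"],o["tool_rot"])
E
```

```text
[0.49535812 0.59316661 0.08920431] [ 0.52554444 -0.05725142  0.21829164] [ 1.79619232e+02 -1.36656009e-01  9.32417603e+01]
```

View pics/w8.png

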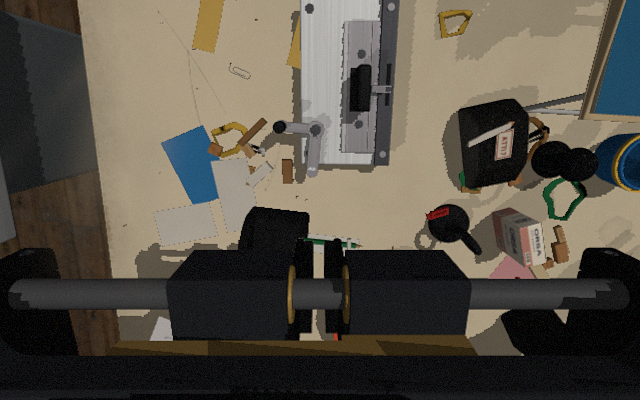

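```bash
python3 - <<'E'
from h import *
c=dict(np.load("w8.npz"))
i=c["img"][0:190,260:410]
cv2.imwrite("pics/w8z.png",cv2.resize(i,None,fx=4,fy=3,interpolation=cv2.INTER_CUBIC)[:,:,::-1])
E
```

```text
(no output)
```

View pics/w8z.png

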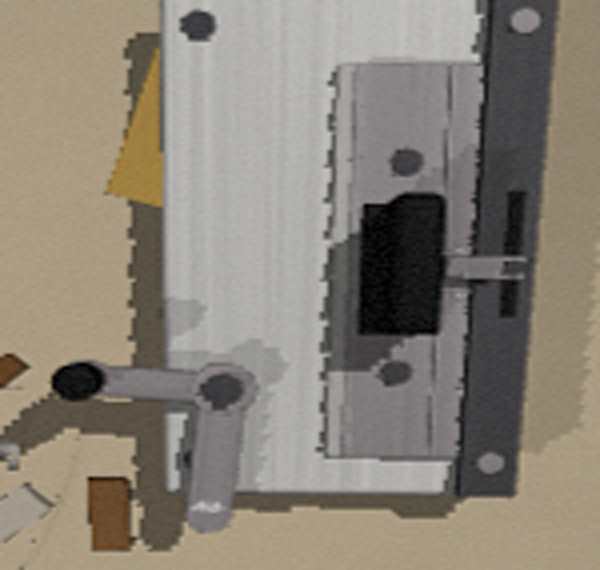

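The blade sits flush along the fence with the tab entering its notch. Knob is at (78,380) in the zoom, pivot at (222,390). Next I'll measure the clamp and check clearances.

```bash
python3 - <<'E'
from h import *
c=dict(np.load("w8.npz"))
f=lambda u,v,z:ray(c,260+(u+.5)/4-.5,(v+.5)/3-.5,z)[:2]
th=np.radians(3.1);x=np.array([np.cos(th),np.sin(th)]);y=np.array([-x[1],x[0]])
p=f(222,390,.036);k=f(78,380,.0595);print("pivot",p,"knob",k,"r",np.hypot(*(k-p)))
h=lambda q:np.array([(q-O)@x,(q-O)@y])*1000
O=p+.040*x+.042*y;print("O",O)
d=k-p;ang=np.arctan2(d@y,d@x);print("clamp angle",(ang-np.pi+np.pi)%(2*np.pi)-np.pi)
cs=[f(343,64,.03),f(483,66,.03),f(323,457,.03),f(458,460,.03)]
print("blade corners h",[h(q).round(1) for q in cs],"centre",h(np.mean(cs,0)))
print("fence face h",h(f(488,60,.032)),h(f(462,460,.032)))
P=cloud(c)
Q=P[::2,::2].reshape(-1,3);Q=Q[(Q[:,2]>.035)&(Q[:,2]<.15)&(abs(Q[:,0]-.52)<.12)&(abs(Q[:,1]+.03)<.12)]
for a in np.arange(.40,.64,.02):
    print(round(a,2),[ int(1000*max(list(Q[(abs(Q[:,0]-a)<.01)&(abs(Q[:,1]-b)<.01),2])+[0])) for b in np.arange(-.14,.05,.02)])
E
```

```text
pivot [ 5.21094715e-01 -3.36253295e-04] knob [0.48831067 0.00217469] r 0.03288005717032976
O [0.55876487 0.04376544]
clamp angle -0.13054636791329655
blade corners h [array([-12.3,  55.1]), array([19.8, 54.7]), array([-14.4, -64.5]), array([ 20. , -65.4])] centre [ 3.28674285 -5.02463553]
fence face h [20.5274891  55.87734931] [ 20.67278656 -65.15130888]
0.4 [0, 0, 0, 0, 0, 0, 0, 0, 0, 0]
0.42 [0, 0, 0, 0, 0, 0, 0, 0, 0, 0]
0.44 [0, 0, 0, 0, 0, 0, 0, 0, 0, 0]
0.46 [0, 70, 66, 0, 0, 0, 0, 0, 0, 0]
0.48 [0, 0, 0, 0, 0, 0, 0, 61, 0, 0]
0.5 [0, 0, 0, 0, 0, 0, 0, 59, 0, 0]
0.52 [0, 0, 67, 0, 0, 37, 38, 41, 0, 0]
0.54 [0, 0, 67, 0, 0, 0, 0, 0, 0, 0]
0.56 [0, 0, 72, 0, 0, 0, 0, 0, 61, 61]
0.58 [0, 0, 65, 0, 0, 0, 0, 0, 0, 36]
0.6 [0, 54, 0, 0, 0, 0, 0, 0, 0, 35]
0.62 [0, 0, 0, 0, 0, 0, 0, 0, 0, 0]
```

Blade centre measures (3.3, -5.0) mm in the holder frame, so it's seated. The clamp is at about -0.13 rad with the knob at (0.488, 0.002). I'll go above the knob with the jaws part open.

```bash
python3 - <<'E'
from h import *
togo((.488,.0022,.11),(180,0,93))
E
```

```text
pos [ 0.5255 -0.0581  0.2183] rot [ 1.7964e+02 -8.0000e-02  9.3200e+01] F [-0.2 -0.9  0.3] w 0.0036
shift [ 0.0621 -0.0348  0.1082] turn [ 0.013 -0.003  0.007]
```

Emit:
servo_tool(
  moves="0.02 -0.012 0.01 0.01 0 0 0;0.02 -0.012 0.015 0 0 0 0;0.015 -0.008 0.015 0 0 0 0;0 0 0.02 0 0 0 0;0 0 0.02 0 0 0 0;0 0 0.01 0 0 0 0;0 0 0 0 0 0 0;0 0 0 0 0 0 0",
)

```text
time_s: 13.98
tool_pos: [0.492, 0.003, 0.1266]
tool_rot: [179.8, -0.1, 93.6]
force: [-0.6, -0.2, -0.0]
grip_width: 0.0416
```

```bash
python3 - <<'E'
from h import *
togo((.488,.0022,.08),(180,0,93))
E
```

```text
pos [0.492  0.003  0.1266] rot [ 1.7976e+02 -7.0000e-02  9.3580e+01] F [-0.6 -0.2 -0. ] w 0.0416
shift [-0.0007 -0.0042  0.0466] turn [ 0.008 -0.002  0.02 ]
```

Emit:
servo_tool(
  moves="0 -0.004 0.012 0.01 0 0.02 0;0 -0.001 0.012 0 0 0 0;0 0 0.012 0 0 0 0;0 0 0.008 0 0 0 0;0 0 0 0 0 0 0;0 0 0 0 0 0 0",
)

```text
time_s: 14.48
tool_pos: [0.4903, 0.0026, 0.0831]
tool_rot: [179.7, -0.1, 92.8]
force: [0.9, -0.5, 0.4]
grip_width: 0.0435
```

```bash
python3 - <<'E'
from h import *
togo((.488,.0022,.05),(180,0,93))
o,c=snap("wrist","w9");
i=c["img"][150:330,230:400]
cv2.imwrite("pics/w9z.png",cv2.resize(i,None,fx=4,fy=3,interpolation=cv2.INTER_CUBIC)[:,:,::-1])
E
```

```text
pos [0.4903 0.0026 0.0831] rot [ 1.7972e+02 -7.0000e-02  9.2800e+01] F [ 0.9 -0.5  0.4] w 0.0435
shift [-0.0003 -0.0025  0.0331] turn [ 0.01  -0.003 -0.007]
```

View pics/w9z.png

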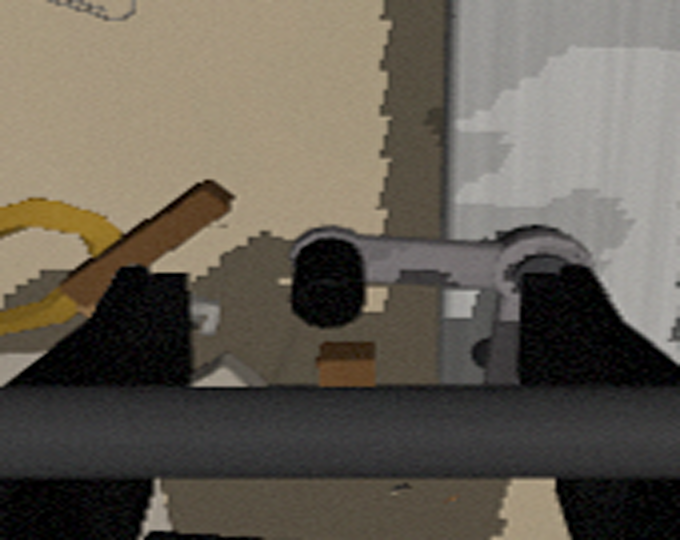

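The knob at (327,280) in the zoom lies between the fingers, about 3 mm left of centre, and the right finger is above the pivot boss. I'll narrow the jaws and keep the tips about 44 mm up, clear of the boss.

Emit:
servo_tool(
  moves="0 -0.003 0 0.01 0 0 0.4;0 0 0 0 0 0 0.4;0 0 0 0 0 0 0.4;0 0 0.008 0 0 0 0.4;0 0 0.008 0 0 0 0.4;0 0 0.008 0 0 0 0.4;0 0 0 0 0 0 0.4;0 0 0 0 0 0 0.4",
)

```text
time_s: 15.2
tool_pos: [0.4888, 0.0027, 0.059]
tool_rot: [179.8, -0.1, 92.8]
force: [0.3, 0.2, 0.2]
grip_width: 0.026
```

```bash
python3 - <<'E'
from h import *
togo((.488,.0022,.055),(180,0,93))
E
```

```text
pos [0.4888 0.0027 0.059 ] rot [ 1.7979e+02 -1.4000e-01  9.2780e+01] F [0.3 0.2 0.2] w 0.026
shift [-0.0004 -0.0008  0.004 ] turn [ 0.007 -0.005 -0.008]
```

Emit:
servo_tool(
  moves="0 -0.001 0.004 0 0 0 0.4;0 0 0.001 0 0 0 0.4;0 0 0 0 0 0 1;0 0 0 0 0 0 1;0 0 0 0 0 0 1;0 0 0 0 0 0 1;0 0 0 0 0 0 1;0 0 0 0 0 0 1",
  squeeze=10,
)

```text
time_s: 15.87
tool_pos: [0.4865, 0.0025, 0.0529]
tool_rot: [179.9, -0.1, 92.8]
force: [0.2, 0.6, -1.0]
grip_width: 0.0106
```

Knob gripped at 10.6 mm. Now I'll swing it along its arc in stages.

Emit:
servo_tool(
  moves="-0.004 0 0 0 0 0 1;-0.004 0 0 0 0 0 1;-0.004 0.0007 0 0 0 0 1;-0.004 0.001 0 0 0 0 1",
)

```text
time_s: 16.2
tool_pos: [0.4881, -0.0102, 0.0529]
tool_rot: [-179.9, -0.4, 93.0]
force: [-2.9, 2.6, 1.2]
grip_width: 0.0109
```

```bash
cat >> h.py <<'E'
def clamp():
    from cell import env
    o=env.get_obs();p=np.array([.5211,-.0003]);d=o["tool_pos"][:2]-p;th=np.radians(3.1)
    x=np.array([np.cos(th),np.sin(th)]);y=np.array([-x[1],x[0]])
    print("rel",(d@x*1000).round(1),(d@y*1000).round(1),"r",(np.hypot(*d)*1000).round(1),"phi",np.arctan2(-d@y,-d@x).round(3),"F",o["force"].round(1),"z",o["tool_pos"][2].round(4),o["tool_rot"].round(1),o["grip_width"].round(4))
E
python3 - <<'E'
from h import *
clamp()
E
```

```text
Traceback (most recent call last):
  File "h.py", line 43, in clamp
    print("rel",(d@x*1000).round(1),(d@y*1000).round(1),"r",(np.hypot(*d)*1000).round(1),"phi",np.arctan2(-d@y,-d@x).round(3),"F",o["force"].round(1),"z",o["tool_pos"][2].round(4),o["tool_rot"].round(1),o["grip_width"].round(4))
                                                                                                                                                                                                           ^^^^^^^^^^^^^^^^^^^^^
AttributeError: 'float' object has no attribute 'round'
```

Emit:
servo_tool(
  moves="-0.004 0.0012 0 0 0 0 1;-0.0037 0.0016 0 0 0 0 1;-0.0035 0.0022 0 0 0 0 1;-0.0032 0.0025 0 0 0 0 1",
)

```text
time_s: 16.53
tool_pos: [0.4959, -0.026, 0.0529]
tool_rot: [-179.8, -0.5, 93.0]
force: [-2.4, 2.9, 2.5]
grip_width: 0.0103
```

```bash
sed -i 's/o\["grip_width"\].round(4)/round(o["grip_width"],4)/' h.py
python3 - <<'E'
from h import *
clamp()
E
```

```text
rel -26.6 -24.3 r 36.0 phi 0.741 F [-2.4  2.9  2.5] z 0.0529 [-179.8   -0.5   93. ] 0.0103
```

Emit:
servo_tool(
  moves="-0.002 0.0032 0 0 0 0 1;-0.002 0.0035 0 0 0 0 1;-0.0018 0.0037 0 0 0 0 1;-0.0016 0.0039 0 0 0 0 1",
)

```text
time_s: 16.87
tool_pos: [0.5101, -0.0377, 0.0528]
tool_rot: [-179.6, -0.2, 92.8]
force: [-3.6, 0.5, 3.5]
grip_width: 0.0106
```

```bash
python3 - <<'E'
from h import *
clamp()
E
```

```text
rel -13.0 -36.8 r 39.0 phi 1.231 F [-3.6  0.5  3.5] z 0.0528 [-179.6   -0.2   92.8] 0.0106
```

Emit:
servo_tool(
  moves="0.002 0.003 -0.0003 -0.01 0 0 1;0.002 0.003 0 0 0 0 1;0 0.003 0 0 0 0 1",
)

```text
time_s: 17.12
tool_pos: [0.5194, -0.0395, 0.0527]
tool_rot: [-179.8, 0.2, 92.6]
force: [-3.7, 1.5, 4.3]
grip_width: 0.0104
```

```bash
python3 - <<'E'
from h import *
clamp()
E
```

```text
rel -3.9 -39.0 r 39.2 phi 1.472 F [-3.7  1.5  4.3] z 0.0527 [-179.8    0.2   92.6] 0.0104
```

Emit:
servo_tool(
  moves="0.003 0.002 -0.0005 0 0 0 1;0 0.002 0 0 0 0 1",
)

```text
time_s: 17.28
tool_pos: [0.5229, -0.0394, 0.0525]
tool_rot: [-179.6, 0.4, 92.5]
force: [-10.0, 2.8, 9.6]
grip_width: 0.0108
```

Emit:
servo_tool(
  moves="0 0.002 -0.0005 0 0 0 1;0 0.001 0 0 0 0 1",
)

```text
time_s: 17.45
tool_pos: [0.5228, -0.0394, 0.0525]
tool_rot: [-179.1, 0.4, 92.5]
force: [-7.3, -0.2, 10.0]
grip_width: 0.0106
```

It stopped at the predicted x (0.5229), with Fx at -10 N. I'll release, lift and look.

Emit:
servo_tool(
  moves="0 0 0 0 0 0 0.5;0 0 0 0 0 0 0.5;0 0 0 0 0 0 0.5;0 0 0 0 0 0 0.5;0 0 -0.01 0 0 0 0.5;0 0 -0.02 0 0 0 0.5;0 0 -0.035 0 0 0 0.5;0 0 -0.04 0 0 0 0.5;0 0 -0.04 0 0 0 0.5;-0.03 -0.01 -0.03 0 0 0 0.5;-0.03 0 0 0 0 0 0.5;0 0 0 0 0 0 0.5;0 0 0 0 0 0 0.5",
)

```text
time_s: 18.53
tool_pos: [0.5249, -0.0953, 0.2412]
tool_rot: [179.7, 0.5, 92.7]
force: [1.2, 1.5, 0.9]
grip_width: 0.0216
```

```bash
python3 - <<'E'
from h import *
o,c=snap("wrist","w10");print(o["force"],o["tool_pos"],o["tool_rot"])
i=c["img"][0:200,240:410]
cv2.imwrite("pics/w10z.png",cv2.resize(i,None,fx=4,fy=3,interpolation=cv2.INTER_CUBIC)[:,:,::-1])
o,s=snap("scene","s10")
E
```

```text
[1.15330925 1.47336955 0.92680778] [ 0.52490448 -0.09528834  0.24118714] [179.6650227    0.48877678  92.70150919]
```

View pics/w10z.png

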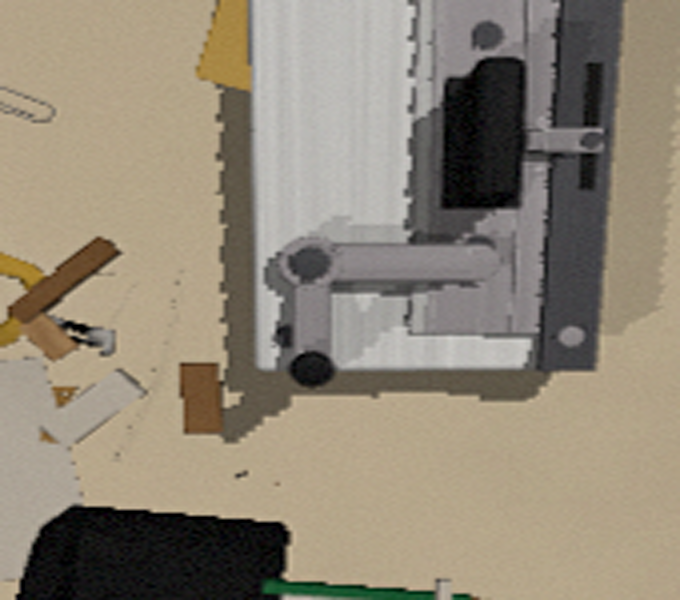

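View pics/s10.png

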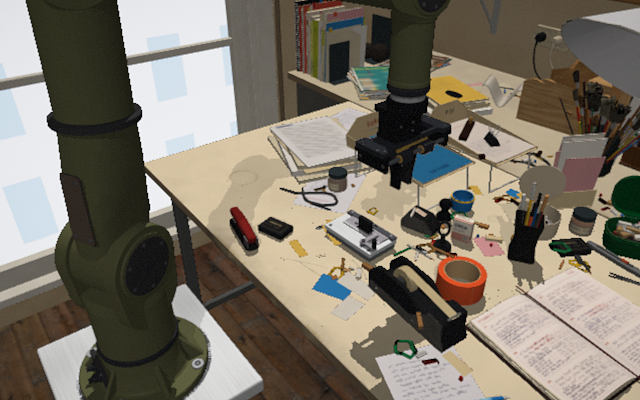

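The nose now lies over the blade's end, knob at (311,369) and pivot at (309,260). The scene view shows the stapler and boxes unmoved. I'll measure before handing in.

```bash
python3 - <<'E'
from h import *
c=dict(np.load("w10.npz"))
f=lambda u,v,z:ray(c,240+(u+.5)/4-.5,(v+.5)/3-.5,z)[:2]
p=f(309,260,.036);k=f(311,369,.0595);n=f(485,262,.034)
A,B=f(622,10,.032),f(597,366,.032);th=np.arctan2(*(A-B)[::-1])-np.pi/2;print("yaw",np.degrees(th))
x=np.array([np.cos(th),np.sin(th)]);y=np.array([-x[1],x[0]])
d=k-p;e=n-p;print("phi knob",np.arctan2(-d@y,-d@x),"phi nose",np.arctan2(e@y,e@x)+np.pi/2, "r",np.hypot(*d))
O=p+.040*x+.042*y;h=lambda q:(np.array([(q-O)@x,(q-O)@y])*1000).round(1)
print("O",O,"blade R edge",h(f(553,60,.03)),h(f(537,325,.03)),"L edge",h(f(410,325,.03)),"fence",h(f(558,40,.032)),h(f(541,345,.032)))
E_=f(470,333,.03);print("blade end hy",h(E_),"centre y",h(E_)[1]+60)
P=cloud(c)
g=P[15:70,345:375].reshape(-1,3);g=g[g[:,2]>.055];print("grip top",np.nanmedian(g,0),h(g[:,:2].mean(0)))
print("blade z",np.nanmedian(P[100:108,350:362,2]))
a=np.load("scene0.npz");s=np.load("s10.npz")
for nm,(u0,u1,v0,v1) in dict(stap=(228,262,202,252),lead=(256,295,212,242),jar=(325,350,164,196),stamp=(398,440,200,236)).items():
    print(nm,np.abs(a["img"][v0:v1,u0:u1].astype(int)-s["img"][v0:v1,u0:u1]).mean().round(1))
E
```

```text
yaw 3.111014108269579
phi knob 1.576061793675427 phi nose 1.5523743175248021 r 0.034426980816849743
O [0.55842606 0.04497126] blade R edge [19.9 19.2] [ 19.4 -63.4] L edge [-13.8 -63.2] fence [20.5 24.5] [ 20.4 -70.1]
blade end hy [  1.9 -66. ] centre y -6.0
grip top [0.56182593 0.03959376 0.05986067] [ 3.2 -5.9]
blade z 0.030300710217003535
stap 7.7
lead 1.9
jar 1.7
stamp 4.1
```

Clamp at about 1.56 rad, blade centre at (2.7–3.2, -6) mm, grip top at the seated height of 60 mm, gripper clear. Handing in.

```bash
python3 - <<'E'
from cell import env
print(env.sign_off())
E
```

```text
the job is handed in; nothing more can be done
None
```

The blade is seated on the bed with its notch over the pin, the clamp is swung to its stop, and I handed the job in at about 18.6 s. No verdict was reported.

I laid the blade on the bed short of the pin, then slid it onto the fence in small steps. The notch went over the pin at the first try. The wrist force along the slide stayed at about 4 N or less, with a brief 4.5 N (and about 8 N upward) as the blade touched down. I then gripped the knob lightly and turned the clamp along its arc. At the stop the wrist read about 10 N sideways and 10 N upward.

| Last check | Measured | Required |
|---|---|---|
| Blade centre x in holder | about 3 mm | 1 to 5 mm |
| Blade centre y in holder | about -6 mm | -16 to 16 mm |
| Blade height | grip top at 59.9 mm (seated is 60 mm) | within 2 mm |
| Blade to fence | flush within about 1 mm | within 2 mm |
| Clamp angle | 1.55 to 1.58 rad | above 1.42 rad |

- **Before clamping:** with the clamp still open at about -0.13 rad, the blade centre measured (3.3, -5.0) mm.
- **Release:** the gripper was clear of everything, about 24 cm above the desk.
- **Other objects:** the bystanders looked unmoved in the scene view. The stapler's patch changed most between the first and last pictures (mean difference 7.7). I judged by eye that it hadn't moved, and did not measure it.
- **Small disagreement:** blade y read -5 mm before clamping and -6 mm after. That is within camera error and inside the limit.

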